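# Dip the tea tank and show the gauge rod

### The job

Swing the red lever on the tea tank's sloping front all the way down so that its shutter uncovers the brass guide tube, then take the dip rod from its rest by the blue handle, slide it gently down the tube until its collar stops on the rim, and draw it right out again. Finish still holding the rod in the gripper: level, still, with its tip above the white saucer at a height of 12 to 25 cm over the table, so that it can be read. Leave the lever down and do not shift the saucer, the mug or the bottles.

Things in the scene. Friction and masses are not known exactly. Their poses are not given: they have to be found in the camera images.
- tank: fixed steel tea tank, 160 (x) by 260 (y) by 160 mm high (black lid to 166); origin at the centre of its underside. Its front looks along its own +x, roughly away from the robot: lower 80 mm upright (a small black tap sticks out 30 mm at y +40, z 27 to 80), above that a shoulder sloping back at 45 degrees to the top at x = 0. Guide tube and lever sit on this slope
- gauge_head: fixed brass guide tube standing 30 mm out of the tank's sloping front; origin at the centre of the tube's mouth (61 mm ahead of, 40 mm to the -y side of and 141 mm above the tank's origin). Its +z is the tube axis, pointing out of the mouth (45 degrees up, along the tank's +x); its +y is the tank's +y, its +x points down the slope. Bore 16 mm, flaring over the last 9 mm to 24 mm at the mouth, rim 32 mm across; the passage is straight, hollow and free for 75 mm from the mouth
- lever (a joint): the red shutter lever, turning about an axis parallel to the tube's 30 mm to the +y side of it, from 0 (shutter shut, its 28 mm disc over the mouth) to 1.22 rad (end stop, shutter swung up-slope and clear). Starts at 0 to 0.1. It grows as the ball end swings down the slope (turning by the negative sense about gauge_head's +z); the shutter rises as the ball end goes down. Light friction, about 1 N at the ball; it stays where it is left
- lever_ball (a point): centre of the 22 mm red ball on the lever's end, 32 mm out from the mouth's plane on a thin 8 mm stem, 65 mm from the pivot axis; at joint 0 it lies 35 degrees up-slope of gauge_head's +y direction from the pivot, at 1.22 rad 35 degrees down-slope. The ball can be pinched or pushed from above
- lever_pivot (a point): point on the lever's pivot axis level with the ball's centre: (0, +30, +32 mm) in gauge_head; fixed
- rod: loose dip rod, about 70 g. Origin at the centre of the collar's stop face; +x along the rod to the handle. Steel shaft 8 mm thick from the origin to the round tip at x -70 mm (coloured bands near the tip); brass collar 30 mm across from x 0 to +6; blue handle from x +6 to +86 mm, 12 mm wide (y) by 16 mm high (z). It starts lying level on the rest, its axis 62 mm above the table, handle away from the robot
- rod_tip (a point): tip of the dip rod's shaft, on its axis, 70 mm from the stop face
- rod_grip (a point): middle of the handle's free length, on the rod's axis, 52 mm from the stop face; good place to pinch across the 12 mm width
- rod_rest: fixed wooden rest, base 130 by 60 by 10 mm; origin on the table under the rod's origin, +x as the rod's. Two open-topped notched posts hold the rod at x -50 and +16 mm (10 mm thick, tops at 66 and 62 mm, 36 mm wide or less); under the handle beyond x +21 it is free down to the base, which ends at x +45. The rod lifts straight up out of it
- saucer: white saucer, 130 mm across, 18 mm high, loose on the table; origin at the centre of its underside
- bottle_a: amber jar of tea with blue cap, 66 mm across, 160 mm high, loose; origin under its centre
- bottle_b: like bottle_a
- bottle_c: like bottle_a
- mug: blue mug, 76 mm across, 85 mm high, handle at +y, loose; origin under its centre
There are look-alikes about, which are no part of the job. Leave any green look-alike of the rod_rest alone.

How it is judged:
By the outcome, as a careful person would: the job done as asked, in the order asked, and still so for the second after the job is handed in, while the arm keeps its last pose, push and grip.
It also fails if it takes over 67 s, if anything falls off the work surface, if the arm or the gripper's body presses on something with over 40 N, if the wrist force passes 120 N, or if a joint passes its speed limit or range.

### The arm

A 6-joint arm with a two-finger parallel gripper is mounted at the origin on the work surface. World frame = base frame: x ahead of the robot, y to its left, z up, the work surface at z = 0. Lengths are in m, angles in degrees, forces in N, time in s.
With the tool pointing down it reaches from about 0.325 to 0.775 m from the base axis. Payload 5.5 kg.
Tool frame: the origin (TCP) lies at the centre of the arm's flange, where the gripper is bolted on; the fingertips stand 182 mm ahead of it and the grasp point (between the pads) lies 163 mm ahead of it; z points along the fingers, y is the line along which they close (so a half turn about z gives the same grasp; the last joint's range is limited). The gripper opens to 88 mm and grips with 3 to 60 N. Pads are 20 mm wide; open, the fingers measure 115 mm over their backs; the gripper's body (75 mm by 178 mm) begins 61 mm behind the grasp point.
Start: joints at [-69.941, 5.22, 70.514, -0, 104.267, -3.249], TCP at [0.237, -0.551, 0.405] pointing down, gripper open.
Joint ranges: [-164.24, 164.24], [-49.07, 125.15], [9.68, 141.18], [-86.29, 266.29], [3.28, 154.24], [-151.56, 151.56]. Speed limits (degrees/s): [147.25, 147.25, 172.46, 180, 180, 180].

### API

Orientations are given as [roll, pitch, yaw] about the fixed x, y, z axes, in that order (R = Rz(yaw) Ry(pitch) Rx(roll)).
In Python, from station import r gives the robot as it stands. The module is installed in compiled form; this text tells all that it offers. Calls block until the motion is done:
- r.reach(position, orientation): joint-space move of the TCP to a pose.
- r.servo_line(position, rotation=None, speed=0.15): straight line of the TCP; rotation=None keeps the orientation; speed is the mean speed in m/s.
- r.move_joints(angles): joint-space move.
- r.let_go() and r.grab(squeeze=None): open the fingers fully, or close them until they stop; squeeze is the grip in N (None keeps the last).
- r.wait(seconds).
- r.inverse_kinematics(position, orientation): joint angles nearest the present ones, or None.
- r.sense(): the state.
- r.snapshot(name): name is "side" or "top" or "wrist"; returns a dict with "frame" (480x640x3 uint8, red, green, blue), "fx", "fy", "cx", "cy" (pixels), "R" (3x3) and "t" (3): a world point X has camera coordinates R X + t. Camera axes: x right, y down, z forward; pixel columns grow to the right and rows downward; lengths in m; the calibration is good to about 2 mm. A picture is of the moment at which its call begins. There is no depth.
A pose or a line that the arm cannot do raises r.IKError and nothing moves.
- r.hand_in(): hands the job in; it is judged then, once.
The state is a dict: "clock": time; "joints": joint angles; "joint_vel": joint speeds; "joint_torque": joint torques, N m; "tcp_pos": TCP position; "orientation": TCP orientation; "contact_force": force on the tool from outside, world axes, zero at the start; "torque": the same for the moment, N m; "opening": finger opening in m; "gripper_force": force on a finger pad.
Only numpy, scipy, OpenCV 4.12 (cv2) and the standard library are available. Lean on these libraries where they do the work, as an engineer would, in place of code of your own. Each camera call takes 0.05 s, during which the arm holds its last target. There are 200 camera calls.

## Working session

There is one attempt and no reset: what is moved stays moved. The work goes in short steps, each a Python script; the robot and the scene stay as the last script left them, time stands still between calls to the robot, and variables do not carry over. Pictures are saved under pics/ and viewed, at most 10 in all, crops included, and the job is handed in when it is done.

```bash
mkdir -p pics; python3 - <<'E'
from station import r
import cv2,pickle
for n in("top","side"):
    s=r.snapshot(n); pickle.dump(s,open(f"pics/{n}0.pkl","wb")); cv2.imwrite(f"pics/{n}0.png",cv2.resize(s["frame"][:,:,::-1],(800,600),interpolation=cv2.INTER_CUBIC))
    print(n,s["fx"],s["cx"],s["cy"],s["R"],s["t"])
E
```

```text
top 450.5742577476466 317.4001105312013 242.41161133800142 [[ 1.51816730e-02 -9.99880442e-01  2.93566768e-03]
 [-9.77514560e-01 -1.54595270e-02 -2.10300472e-01]
 [ 2.10320713e-01  3.23055105e-04 -9.77632392e-01]] [-0.01840611  0.55007267  1.15794908]
side 533.7511049795839 331.7520749172021 239.149986446416 [[-0.944754   -0.32761536  0.01039464]
 [-0.26388802  0.74140552 -0.61699349]
 [ 0.1944299  -0.58565009 -0.7868996 ]] [0.49946013 0.21885288 1.0375115 ]
```

View pics/top0.png

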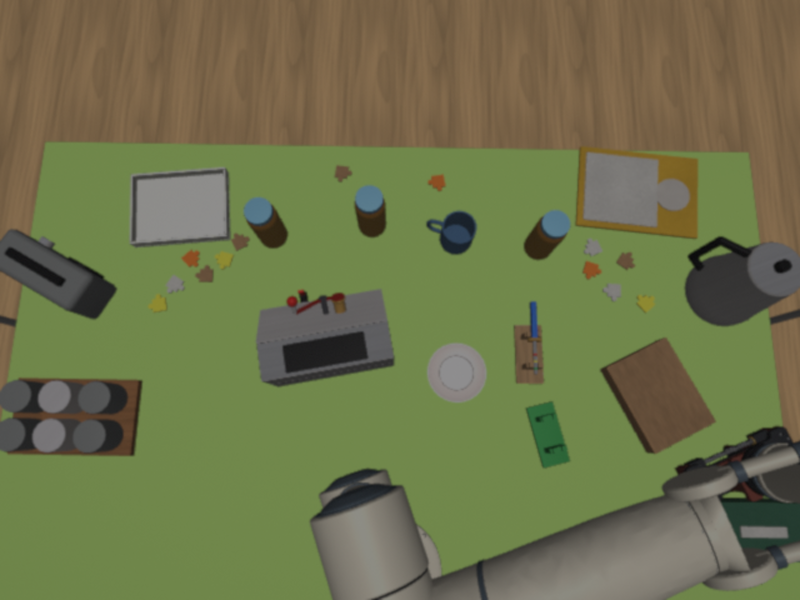

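View pics/side0.png

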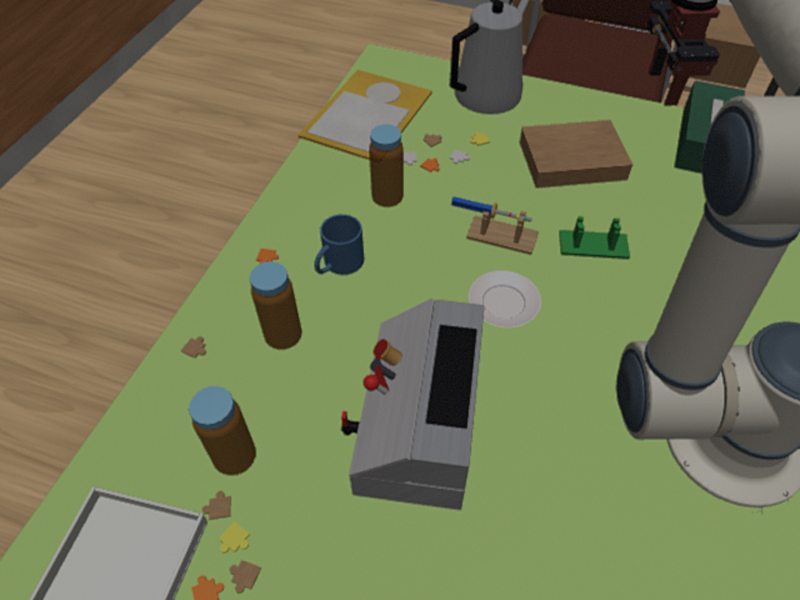

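The top view shows the tank (ball at 292,301, tube about 340,302), the saucer (457,373), and the wooden rest with the rod (handle 534,320; shaft down to 536,375). The green look-alike is at (547,434). I'll enlarge crops of both views.

```bash
python3 - <<'E'
import pickle,cv2,numpy as np
T=pickle.load(open("pics/top0.pkl","rb"))["frame"];S=pickle.load(open("pics/side0.pkl","rb"))["frame"]
def c(f,x,y,w,h): return cv2.resize(f[y:y+h,x:x+w,::-1],(400,300),interpolation=cv2.INTER_CUBIC)
m=np.vstack([np.hstack([c(T,200,220,128,96),c(T,380,230,100,75)]),np.hstack([c(S,270,230,128,180)[:0] if 0 else c(S,265,235,133,100),c(S,340,140,100,75)])])
cv2.imwrite("pics/mos.png",cv2.convertScaleAbs(m,alpha=1.4))
E
```

```text
(no output)
```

View pics/mos.png

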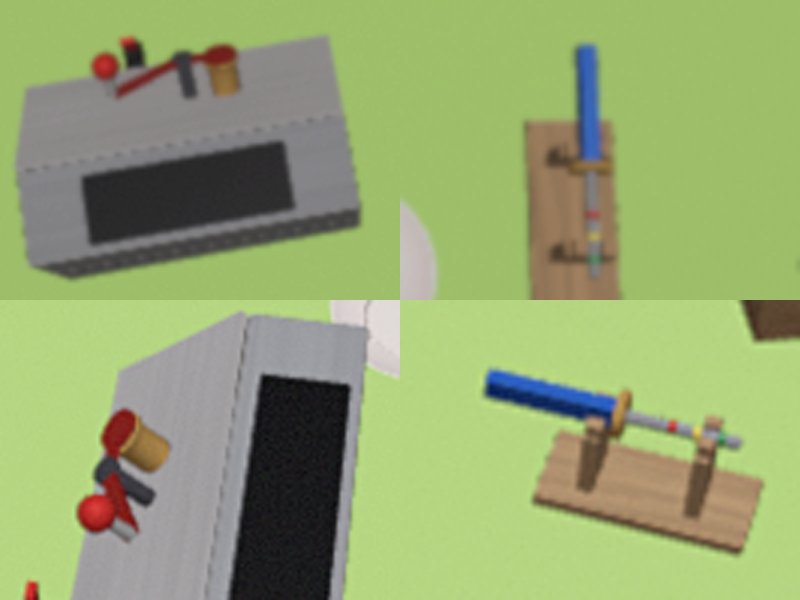

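Enlarged crop readings (mosaic pixels):
- **Tank, top view:** rear corners at (30,264) and (360,208), ridge ends at (20,168) and (345,118), ball at (106,67).
- **Tank, side view:** corners at (243,13), (367,28) and (120,70), ball at (96,213), all within their crop.
- **Rod:** handle end, collar and tip are clear in both views.

Next I'll fit the poses.

```bash
cat > h.py <<'E'
import numpy as np,pickle
from scipy.optimize import least_squares
from scipy.spatial.transform import Rotation as Ro
def proj(s,X):
    c=np.atleast_2d(X)@np.array(s["R"]).T+np.array(s["t"]); return np.c_[s["cx"]+s["fx"]*c[:,0]/c[:,2],s["cy"]+s["fy"]*c[:,1]/c[:,2]]
def tri(obs):
    return least_squares(lambda X:np.concatenate([proj(s,X)[0]-p for s,p in obs]),[.5,0,.1])
def place(p,X): return Ro.from_euler('z',p[2]).apply(X)+[p[0],p[1],0]
GR=np.array([[np.sqrt(.5),0,np.sqrt(.5)],[0,1,0],[-np.sqrt(.5),0,np.sqrt(.5)]]) # gauge axes in tank frame (columns)
GO=np.array([.061,-.04,.141])
def ball(q,d=0): a=np.radians(35)-q; return GO+GR@np.array([-.065*np.sin(a),.03+.065*np.cos(a),.032])
E
python3 - <<'E'
from h import *
T=pickle.load(open("pics/top0.pkl","rb"));S=pickle.load(open("pics/side0.pkl","rb"))
t1=lambda u,v:np.array([200+u*.32,220+v*.32]); t2=lambda u,v:np.array([380+u/4,230+v/4])
s1=lambda u,v:np.array([265+u*.3325,235+v/3]); s2=lambda u,v:np.array([340+u/4,140+v/4])
tp=[([-.08,.13,.16],t1(30,264)),([-.08,-.13,.16],t1(360,208)),([0,.13,.16],t1(20,168)),([0,-.13,.16],t1(345,118)),([.08,.13,.08],t1(27,90)),([.08,-.13,.08],t1(328,37))]
sp=[([0,-.13,.16],s1(243,13)),([-.08,-.13,.16],s1(367,28)),([.08,-.13,.08],s1(120,70))]
def f(p):
    o=[]
    for s,L in((T,tp+[(ball(p[3]),t1(106,67))]),(S,sp+[(ball(p[3]),s1(96,213))])):
        o.append(proj(s,place(p,np.array([a for a,_ in L])))-np.array([b for _,b in L]))
    return np.vstack(o).ravel()
q=least_squares(f,[.5,.1,.1,.05]);print("tank",q.x,np.degrees(q.x[2]));print(q.fun.reshape(-1,2).round(1).tolist())
bl=tri([(T,t1(106,67)),(S,s1(96,213))]);print("ball tri",bl.x,bl.fun.round(1),"pred",place(q.x,ball(q.x[3])))
print("mouth",place(q.x,GO))
for n,a,b in(("end",t2(186,48),s2(89,83)),("collar",t2(191,165),s2(220,112)),("tip",t2(195,277),s2(342,143))):
    z=tri([(T,a),(S,b)]);print(n,z.x.round(4),z.fun.round(1))
rp=np.array([[.086,0,.062],[.003,0,.062],[-.07,0,.062]])
g=lambda p:np.vstack([proj(T,place(p,rp))-[t2(186,48),t2(191,165),t2(195,277)],proj(S,place(p,rp))-[s2(89,83),s2(220,112),s2(342,143)]]).ravel()
w=least_squares(g,[.5,-.2,0]);print("rod",w.x,np.degrees(w.x[2]),w.fun.round(1))
z=tri([(T,np.array([457,373])*.8),(S,np.array([505,299])*.8)]);print("saucer",z.x,z.fun.round(1))
z=tri([(T,np.array([369,197])*.8),(S,np.array([269,275])*.8)]);print("bottle",z.x)
z=tri([(T,np.array([461,223])*.8),(S,np.array([342,228])*.8)]);print("mug",z.x)
np.savez("fit.npz",tank=q.x,rod=w.x)
E
```

```text
tank [0.47244999 0.13709182 0.19369018 0.08808573] 11.097629653676613
[[-1.4, 1.4], [-0.2, 0.1], [-2.4, -0.5], [-1.1, -3.1], [-1.1, -0.8], [-0.4, -0.7], [-1.2, -0.5], [0.9, -2.4], [2.2, -2.4], [0.9, -1.3], [0.6, -0.2]]
ball tri [0.52442008 0.19225274 0.18162827] [-0.  -0.6  0.4  0.1] pred [0.523079   0.19422354 0.18657577]
mouth [0.54000859 0.10958116 0.141     ]
end [ 0.5575 -0.3058  0.054 ] [-0.  -0.1  0.1  0. ]
collar [ 0.4766 -0.3055  0.0569] [-0. -0.  0.  0.]
tip [ 0.4025 -0.3057  0.0559] [ 0.  -0.1  0.1  0. ]
rod [ 0.47160715 -0.30220016  0.00483571] 0.2770660580864622 [-0.8 -0.8 -0.8  0.4 -0.6  0.  -0.3 -1.3  0.7 -0.4  0.6 -0.8]
saucer [ 0.40703925 -0.14459064  0.00645212] [ 0.  -0.2  0.2  0.1]
bottle [0.75197799 0.05074144 0.1544638 ]
mug [ 0.72321754 -0.14859729  0.07645969]
```

```bash
cat >> h.py <<'E'
F=np.load("fit.npz"); tank=F["tank"]; rod=F["rod"]
def eul(M): return Ro.from_matrix(M).as_euler('xyz',degrees=True).tolist()
def G(v): return place(tank,GO+GR@np.asarray(v,float))      # gauge point -> world
def gR(tilt=45,yaw=None):   # tool: x = rod's +x (tilt up), z ahead-down
    M=Ro.from_euler('z',tank[2] if yaw is None else yaw)*Ro.from_euler('y',-tilt,degrees=True)*Ro.from_euler('x',180,degrees=True)
    return M.as_matrix()
def tcp(g,M,d=.163): return (np.asarray(g)-d*M[:,2]).tolist()
def bq(q): a=np.radians(35)-q; return np.array([-.065*np.sin(a),.03+.065*np.cos(a),.032])
E
python3 - <<'E'
from h import *
from station import r
import cv2
M=gR(); tests={}
for q in(0,.6,1.22): tests["push%.1f"%q]=(tcp(G(bq(q)+[-.011,0,.004]),M,.182),M)
tests["prepush"]=(tcp(G(bq(0)+[-.05,0,.05]),M,.182),M)
for d in(0,.08,.15): tests["ins%.2f"%d]=(tcp(G([0,0,.054+d]),M),M)
D=gR(0,rod[2]); tests["pick"]=(tcp(place(rod,[.054,0,.062]),D),D)
tests["sauc"]=(tcp([.531,-.145,.18],gR(0,0)),gR(0,0))
for k,(p,m) in tests.items():
    a=r.inverse_kinematics(p,eul(m)); print(k,np.round(p,3),None if a is None else np.round(a,0))
D=gR(0,0)
r.reach([.40,-.30,.45],eul(D)); r.reach([.50,-.30,.40],eul(D))
s=r.snapshot("wrist"); pickle.dump(s,open("pics/w1.pkl","wb")); cv2.imwrite("pics/w1.png",s["frame"][:,:,::-1])
print(s["fx"],s["R"],s["t"],r.sense()["clock"],r.sense()["joints"])
E
```

```text
push0.0 [0.389 0.165 0.329] [ 21. -44. 122.  -8.  58. 102.]
push0.6 [0.412 0.181 0.303] [ 22. -39. 121. -10.  53. 104.]
push1.2 [0.441 0.175 0.277] [ 20. -33. 121.  -8.  48. 102.]
prepush [0.394 0.166 0.389] [ 21. -42. 115.  -8.  63. 101.]
ins0.00 [0.464 0.095 0.294] [  6. -34. 120.   5.  50.  84.]
ins0.08 [0.52  0.106 0.351] [  7. -25. 107.   4.  52.  85.]
ins0.15 [0.568 0.115 0.401] [  7. -17.  96.   3.  55.  85.]
pick [ 0.526 -0.302  0.225] [-33.   8.  85.  -0.  86.  57.]
sauc [ 0.531 -0.145  0.343] [-19.  -3.  85.  -0.  98.  71.]
382.97792152836433 [[-1.12197130e-03 -9.99998658e-01 -1.19377334e-03]
 [-9.65838920e-01  7.74287768e-04  2.59142010e-01]
 [-2.59140738e-01  1.44374265e-03 -9.65838493e-01]] [-0.30048737  0.4519442   0.51316981] 1.8333 [-3.43999722e+01  2.55936886e+00  7.37478462e+01 -2.50903240e-02
  1.03719890e+02  5.56566020e+01]
```

View pics/w1.png

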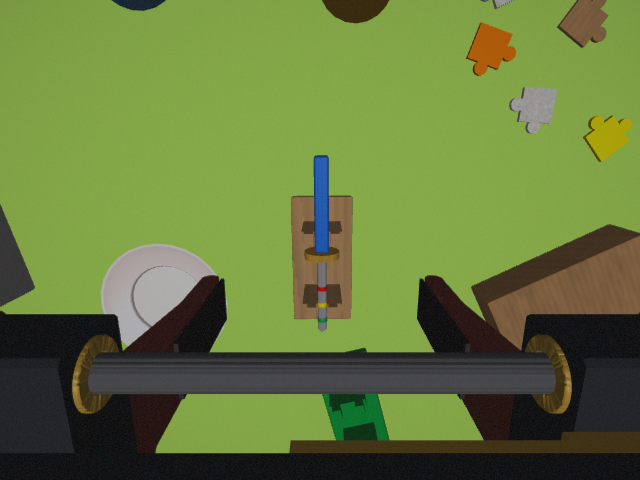

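Wrist view: handle end at (321,156), collar (322,255), tip (322,330), saucer (about 163,297). The rod is clear to grip. I'll refine the rod and saucer from this, then go to the lever and look.

```bash
python3 - <<'E'
from h import *
from station import r
import cv2
s=pickle.load(open("pics/w1.pkl","rb"))
def ray(s,u,v,z):
    R=np.array(s["R"]);c=-R.T@s["t"];d=R.T@[(u-s["cx"])/s["fx"],(v-s["cy"])/s["fy"],1];return c+d*(z-c[2])/d[2]
for n,u,v,z in(("end",321,156,.070),("col",322,255,.07),("tip",322,330,.062),("sauc",163,297,.014)): print(n,ray(s,u,v,z))
M=gR(); r.grab(5)
r.reach(tcp(G(bq(0)+[-.06,-.05,.14]),M,.182),eul(M))
s=r.snapshot("wrist"); pickle.dump(s,open("pics/w2.pkl","wb")); cv2.imwrite("pics/w2.png",s["frame"][:,:,::-1])
print(r.sense()["clock"],r.sense()["opening"]);print("pred ball",[proj(s,place(tank,ball(q))) for q in(0,.09)],"mouth",proj(s,G([0,0,0])),"piv",proj(s,G([0,.03,.0])))
E
```

```text
end [ 0.55612189 -0.30083846  0.07      ]
col [ 0.47479318 -0.30156324  0.07      ]
tip [ 0.40091779 -0.30150911  0.062     ]
sauc [ 0.41278254 -0.13858232  0.014     ]
4.9333 0.00047579998140732504
pred ball [array([[248.17183348, 448.52562788]]), array([[245.04188487, 443.13533167]])] mouth [[360.52267891 445.15069527]] piv [[323.76884912 445.22088566]]
```

View pics/w2.png

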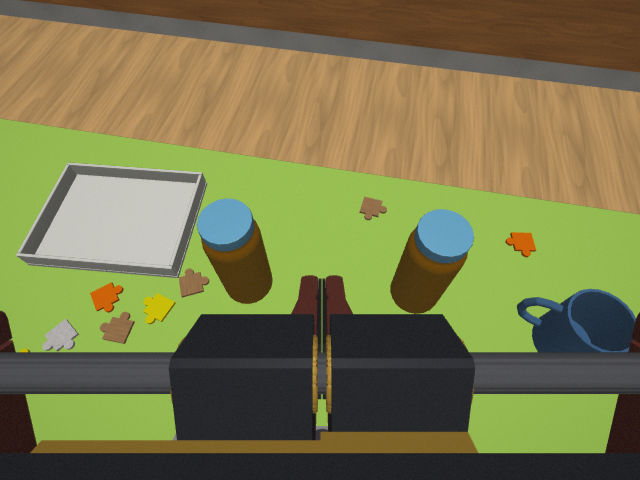

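The gripper hides the gauge from this pose, so I'll look with the tool pointing down and fingers open instead.

```bash
python3 - <<'E'
from h import *
from station import r
import cv2
D=gR(0); r.let_go()
r.reach([.41,.12,.47],eul(D))
s=r.snapshot("wrist"); pickle.dump(s,open("pics/w3.pkl","wb")); f=s["frame"][120:360,160:480,::-1]; cv2.imwrite("pics/w3.png",cv2.resize(f,(800,600),interpolation=cv2.INTER_CUBIC))
pr=lambda X:((proj(s,X)-[160,120])*2.5).round(0).tolist()
print(r.sense()["clock"]);print("pred ball",[pr(place(tank,ball(q))) for q in(0,.09)],"mouth",pr(G([0,0,0])),pr(place(tank,[[0,.13,.16],[0,-.13,.16],[.08,.13,.08],[.08,-.13,.08]])))
E
```

```text
7.1667
pred ball [[[208.0, -166.0]], [[198.0, -178.0]]] mouth [[521.0, -144.0]] [[-57.0, 69.0], [828.0, 69.0], [21.0, -168.0], [757.0, -168.0]]
```

View pics/w3.png

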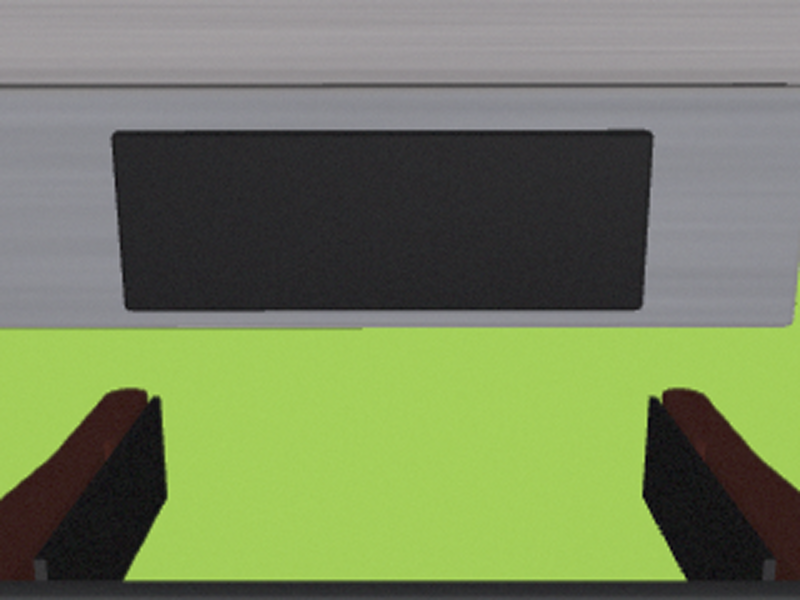

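That crop shows only the lid. The gauge lies above it in the same frame, so I'll view the upper part.

```bash
python3 - <<'E'
from h import *
import cv2
s=pickle.load(open("pics/w3.pkl","rb")); f=s["frame"][0:240,180:500,::-1]; cv2.imwrite("pics/w3b.png",cv2.convertScaleAbs(cv2.resize(f,(800,600),interpolation=cv2.INTER_CUBIC),alpha=1.2))
pr=lambda X:((proj(s,X)-[180,0]+.5)*2.5-.5).round(0).tolist()
print("ball",[pr(place(tank,ball(q))) for q in(0,.09)],"mouth",pr(G([0,0,0])),pr(place(tank,[[0,.13,.16],[0,-.13,.16],[.08,.13,.08],[.08,-.13,.08]])))
E
```

```text
ball [[[159.0, 134.0]], [[148.0, 122.0]]] mouth [[471.0, 157.0]] [[-106.0, 370.0], [779.0, 369.0], [-29.0, 133.0], [707.0, 132.0]]
```

View pics/w3b.png

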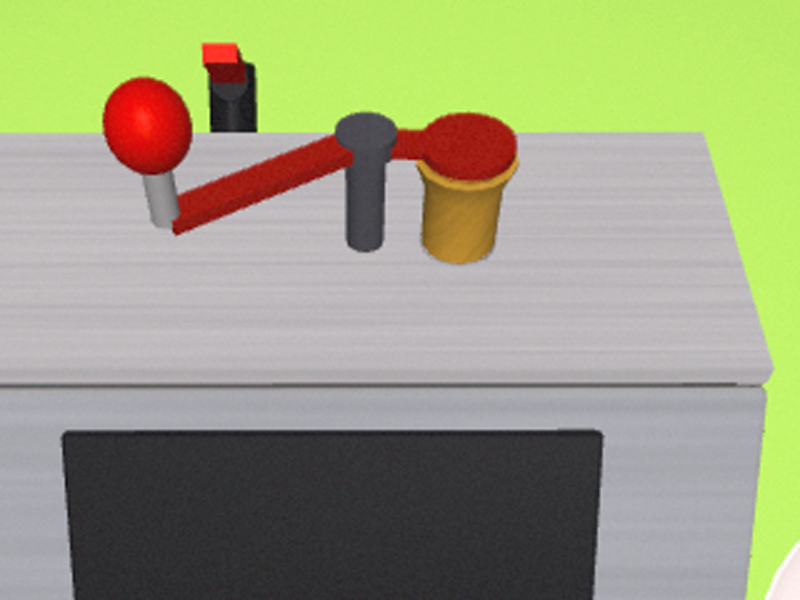

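The upper part shows the ball at (148,126), the tube rim at about (468,157), and the ridge's right end at (773,372). These agree with the fit to about 1 mm, shifted roughly 1 mm towards tank +y. I'll push the lever now.

```bash
python3 - <<'E'
from h import *
t=tank.copy(); t[:2]+=.001*np.array([-np.sin(t[2]),np.cos(t[2])]); np.savez("fit.npz",tank=t,rod=[.4712,-.3015,.003])
E
python3 - <<'E'
from h import *
from station import r
import cv2
M=gR(); e=eul(M); off=np.array([0,0,.004]); r.grab(5)
P=lambda g:tcp(G(np.asarray(g)+off),M,.182)
r.reach(P(bq(.0)+[-.045,0,.05]),e); r.servo_line(P(bq(0)+[-.03,0,0]),speed=.1)
print(r.sense()["clock"],np.round(r.sense()["contact_force"],1))
for q in list(np.arange(.15,1.22,.18))+[1.22]:
    r.servo_line(P(bq(q)+[-.0105,0,0]),speed=.06); f=np.array(r.sense()["contact_force"]); print(round(q,2),f.round(1))
for k in range(6):
    if np.linalg.norm(f)>5: break
    r.servo_line(P(bq(1.22)+[-.0105+.001*(k+1),-.0005*(k+1),0]),speed=.02); f=np.array(r.sense()["contact_force"]); print(k,f.round(1))
r.servo_line(P(bq(1.22)+[-.05,0,.0]),speed=.1); r.servo_line(P(bq(1.22)+[-.08,0,.1]),speed=.2)
D=gR(0); r.reach([.39,.12,.46],eul(D))
s=r.snapshot("wrist"); pickle.dump(s,open("pics/w4.pkl","wb")); f=s["frame"][0:240,180:500,::-1]; cv2.imwrite("pics/w4.png",cv2.convertScaleAbs(cv2.resize(f,(800,600),interpolation=cv2.INTER_CUBIC),alpha=1.2))
pr=lambda X:((proj(s,X)-[180,0]+.5)*2.5-.5).round(0).tolist()
print(r.sense()["clock"],"ball",[pr(place(tank,ball(q))) for q in(1.1,1.22)],"mouth",pr(G([0,0,0])))
E
```

```text
10.0333 [-0.7  0.4  0.1]
0.15 [-0.1 -0.4  0.5]
0.33 [-0.2 -0.   0.6]
0.51 [ 0.5 -0.2  0.6]
0.69 [0.1 0.5 0. ]
0.87 [-0.9  0.7 -0.4]
1.05 [ 0.  -0.2 -0.1]
1.22 [-0.4 -0.3  1.3]
0 [-5.9 -0.4  4.7]
15.1333 ball [[[168.0, -116.0]], [[185.0, -128.0]]] mouth [[489.0, 69.0]]
```

View pics/w4.png

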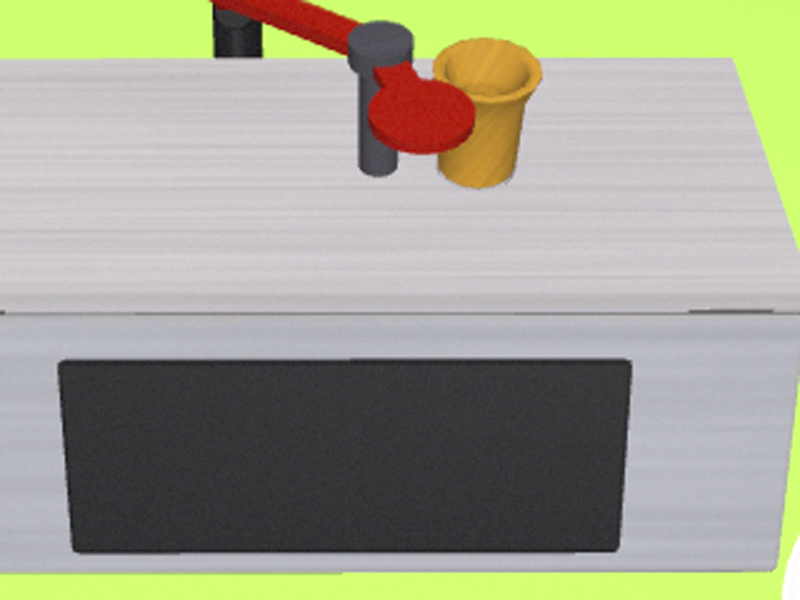

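The lever is at its stop (the push force jumped to about 7 N at 1.22 rad). The mouth is uncovered at (488,72), against a predicted (489,69). Next is the rod.

```bash
python3 - <<'E'
from h import *
from station import r
import cv2
D=gR(0,rod[2]); e=eul(D); r.let_go()
g=place(rod,[.054,0,.062]); p=np.array(tcp(g,D))
r.reach((p+[-.05,.02,.2]).tolist(),e); r.reach((p+[0,0,.08]).tolist(),e); r.servo_line(p.tolist(),speed=.1)
print(r.sense()["contact_force"]); r.grab(25); r.wait(.3)
st=r.sense(); print("open",st["opening"],st["gripper_force"],np.round(st["contact_force"],1))
r.servo_line((p+[0,0,.03]).tolist(),speed=.05); r.servo_line((p+[0,0,.18]).tolist(),speed=.2)
M=gR(); r.reach(tcp(G([0,0,.054+.07+.06]),M),eul(M)); r.servo_line(tcp(G([0,0,.054+.07+.012]),M),speed=.08); r.wait(.3)
st=r.sense(); print(st["clock"],st["opening"],np.round(st["contact_force"],1))
im=[]
for n,G0 in(("side",None),("top",None)):
    s=r.snapshot(n); pickle.dump(s,open(f"pics/{n}5.pkl","wb")); c=proj(s,G([0,0,.05]))[0].astype(int); x,y=c[0]-40,c[1]-60
    im.append(cv2.resize(s["frame"][y:y+120,x:x+80,::-1],(400,600),interpolation=cv2.INTER_CUBIC))
    print(n,((proj(s,[G([0,0,a]) for a in(0,.012,.082,.168)])-[x,y]+.5)*5).round(0).tolist())
cv2.imwrite("pics/p5.png",np.hstack(im))
E
```

```text
[-0.20073769  1.43043236 -0.26409613]
open 0.011952446894319515 24.967792332172394 [-0.1  0.1 -0.7]
25.4083 0.011923174796579639 [ 0.7  0.1 -0.3]
side [[306.0, 375.0], [282.0, 359.0], [137.0, 261.0], [-58.0, 131.0]]
top [[225.0, 392.0], [221.0, 372.0], [195.0, 250.0], [159.0, 89.0]]
```

View pics/p5.png

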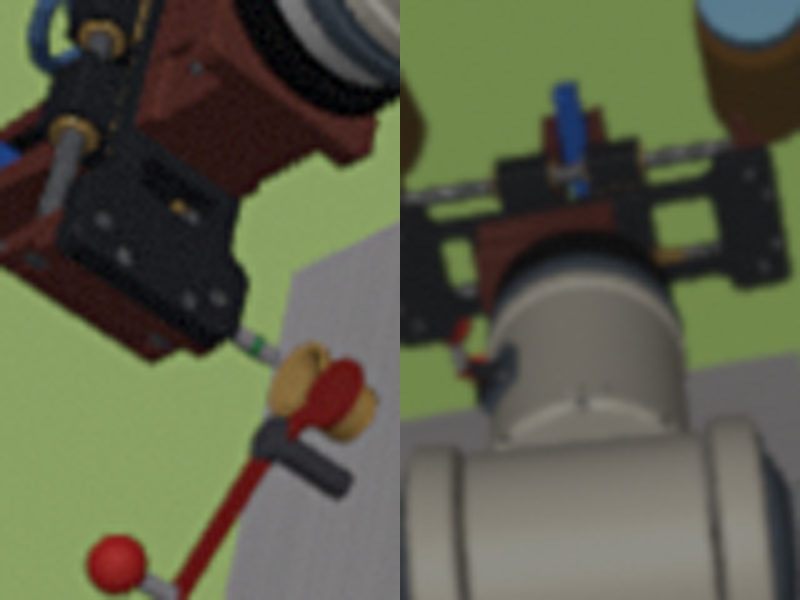

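In the side view the shaft tip at about (278,355) lines up with the open mouth at about (297,370), as predicted. I'll insert gently while watching the force.

```bash
python3 - <<'E'
from h import *
from station import r
M=gR(); z=M[:,0]
def force(): return np.array(r.sense()["contact_force"])
f0=force(); d=.054+.082
def go(d,v): r.servo_line(tcp(G([0,0,d]),M),speed=v)
for tgt in list(np.arange(.130,.0585,-.008))+[.058]+list(np.arange(.057,.045,-.001)):
    go(tgt,.04 if tgt>.0585 else .02); f=M.T@(force()-f0); print(round(tgt-.054,3),f.round(1))
    if np.linalg.norm(f)>5: break
st=r.sense(); print(st["clock"],st["opening"])
E
```

```text
0.076 [ 0.8 -0.7  0.1]
0.068 [ 0.5 -1.2 -0.4]
0.06 [-0.  -1.3  0. ]
0.052 [ 0.4 -1.1 -1. ]
0.044 [ 0.3 -0.4 -0.5]
0.036 [ 0.1 -0.6 -0.3]
0.028 [ 0.1 -0.9 -0.3]
0.02 [-0.2 -1.1 -0.7]
0.012 [ 0.5 -0.5  0. ]
0.004 [ 0.  -1.1 -0.7]
0.003 [ 0.7 -0.8 -0.7]
0.002 [-0.8 -1.  -0.8]
0.001 [ 0.8 -1.7  0.3]
0.0 [ 6.  -1.5  2.2]
30.1583 0.012081351970475277
```

Collar seated, with a 6 N axial rise exactly at the predicted depth. Now I'll draw the rod out and go to the saucer.

```bash
python3 - <<'E'
from h import *
from station import r
import cv2
M=gR()
r.wait(.3); r.servo_line(tcp(G([0,0,.054+.02]),M),speed=.04); r.servo_line(tcp(G([0,0,.054+.13]),M),speed=.1)
D=gR(0,0); r.reach(tcp([.534,-.141,.22],D),eul(D)); r.servo_line(tcp([.534,-.141,.18],D),speed=.05); r.wait(.8)
st=r.sense(); print(st["clock"],st["opening"],np.round(st["contact_force"],1),st["tcp_pos"],st["orientation"])
s=r.snapshot("side"); cv2.imwrite("pics/fin.png",cv2.resize(s["frame"][100:400,200:600,::-1],(800,600),interpolation=cv2.INTER_CUBIC))
print(((proj(s,[[.41,-.141,.18],[.41,-.141,.01],[.566,-.141,.18]])-[200,100])*2).round(0).tolist())
E
```

```text
35.3 0.011975265594937135 [ 0.6  0.2 -0.6] [ 0.53400624 -0.14098494  0.3429759 ] [-1.79999621e+02  1.57486147e-03  3.62335222e-03]
[[425.0, 172.0], [405.0, 278.0], [276.0, 135.0]]
```

View pics/fin.png

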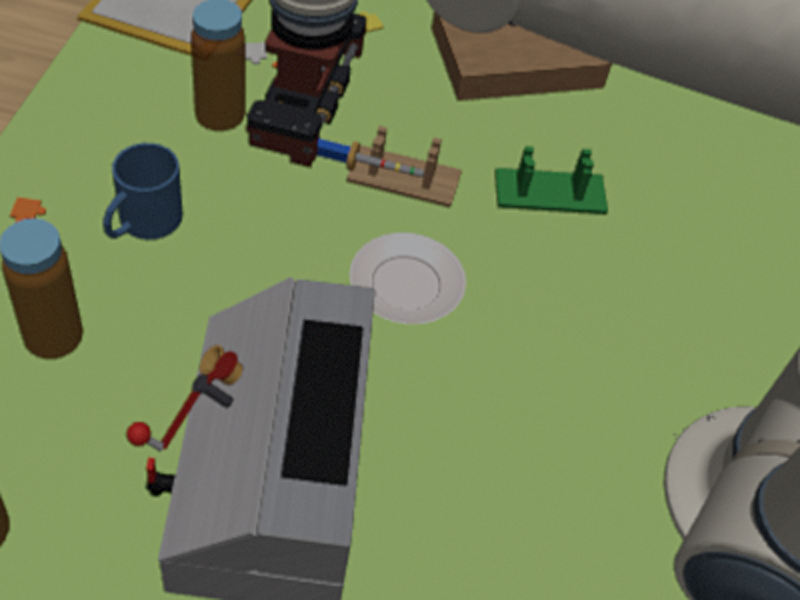

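The rod tip is seen at (424,171) against a predicted (425,172). The saucer is at (407,279), as expected, the rod is level and the lever is down.

```bash
python3 -c "
from station import r
print(r.hand_in())"
```

```text
the job is handed in; nothing more can be done
None
```

The job is handed in at about 35 s: the lever is down at its stop, the rod went in until its collar seated and was drawn right out, and it is now held level and still with its tip 18 cm above the table over the saucer.

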